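# Turn the batch flag from rework to passed

## Robot

A 6-joint arm with a two-finger parallel gripper is mounted at the origin on the work surface. World frame = base frame: x ahead of the robot, y to its left, z up, the work surface at z = 0. Lengths are in m, angles in degrees, forces in N, time in s.
With the tool pointing down it reaches from about 0.3 to 0.75 m from the base axis. Payload 8.5 kg.
Tool frame: the origin (TCP) lies midway between the tips of the shut fingers; the grasp point (between the pads) lies 19 mm behind it; z points along the fingers, y is the line along which they close (so a half turn about z gives the same grasp; the last joint's range is limited). The gripper opens to 85 mm and grips with 20 to 120 N. Pads are 22 mm wide; open, the fingers measure 114 mm over their backs; the gripper's body (76 mm by 85 mm) begins 54 mm behind the grasp point. The pads swing forward as they close: fully open they stand 13 mm farther back than shut.
Start: joints at [54.586, 21.807, 74.336, -0, 83.858, -12.336], TCP at [0.216, 0.506, 0.231] pointing down, gripper open.
Joint ranges: [-178.18, 178.18], [-50.72, 133.34], [12.68, 142.11], [-81.47, 261.47], [9.98, 163.14], [-165.26, 165.26]. Speed limits (degrees/s): [136.94, 136.94, 180, 180, 180, 180].

## Interface

Orientations are given as a 3x3 rotation matrix whose columns are the frame's x, y, z axes.
In Python, from cell import sense, imaging, job gives the robot as it stands. The module is installed in compiled form; this text tells all that it offers.
- The arm moves only by the tool carry_out, never from a script. Its argument "targets" is a list of rows, each an object with "fingers": the opening, from 0 (shut) to 1 (fully open); "translation": the shift along the world's x, y, z in mm, a list of three; "twist": the turn about the world's z in rad. A call has 1 to 12 rows; each row shifts and turns the commanded pose from where the row before left it; what a row does not reach is not made up. A row lasts 1/10 s, in which the tool goes at most 50 mm and 8.59 degrees, less where a joint would pass 70% of its speed; a pose out of reach is approached as far as the arm can. A call is refused whole if a number of a shift passes 50 or a number of a turn 0.15, either way. A call with a gripper value outside its range is refused whole. The fingers move at their own pace and stop on an object; "force" is the grip in N (left out, the last holds). Time passes only in rows, so rows that do not move let the fingers close. It gives the time, the measured TCP pose, the force, the opening and the grip force at its end, in the units of the state.
- sense(): the state, without advancing time (a new reading comes with each control period).
- imaging.grab_frame(name): name is "scene" or "top" or "wrist"; returns a dict with "frame" (420x560x3 uint8, blue, green, red), "fx", "fy", "cx", "cy" (pixels), "origin" and "orientation" of the camera in the world; the wrist camera has in their place "mount" (4x4, takes a point from camera to tool coordinates, whose origin is the TCP and whose axes are the flange's). Camera axes: x right, y down, z forward; pixel columns grow to the right and rows downward; lengths in m; the calibration is good to about 2 mm. A picture is of the moment at which its call begins: read the wrist's pose just before it. There is no depth.
- job.close_job(): hands the job in; it is judged then, once.
The state is a dict: "time_s": time; "joint_positions": joint angles; "dq": joint speeds; "joint_efforts": joint torques, N m; "eef_pos": TCP position; "tcp_rot": TCP orientation; "wrist_force": force on the tool from outside, world axes, zero at the start; "ft_torque": the same for the moment, N m; "width": finger opening in m; "gripper_force": force on a finger pad.
Only numpy, scipy, OpenCV 4.12 (cv2) and the standard library are available. Lean on these libraries where they do the work, as an engineer would, in place of code of your own. Each camera call takes 0.05 s, during which the arm holds its last target. There are 200 camera calls.

## Task

The batch marked by the blue stand has passed inspection: with the fingertips, push that stand's flag up and right over its hinge, until it lies flat on the other side with its green face up. The stand must stay standing where it is, neither lifted nor shoved along the bench; leave the yellow stand, its flag and everything else on the bench undisturbed.

Things in the scene. Friction and masses are not known exactly. Their poses are not given: they have to be found in the camera images.
- blue_stand: the blue painted steel stand, 0.9 kg, free-standing on the bench: base plate 130 x 90 x 12 mm with two upright cheeks (24 mm long, 6 mm thick, 97 mm high, at its y = +-41 mm) that carry the flag between them. Origin at the centre of its underside; x along the 130 mm length, from the flag's starting side (-x, on the right as the robot sees it) to the side it turns over to (+x, left); z up
- blue_stand_pivot (a point): centre of the blue stand's hinge pin, 85 mm above the bench; the pin runs along the stand's y axis
- blue_flag (a joint): angle of this stand's flag. 0: level at its stop on the stand's -x side, red face up; pi/2: straight up; pi: level at its stop on the +x side, green face up. Starts between 0 and 0.3. The stops are inside the hinge; below the level flag the space is open. The hinge is slightly stiff (about 1 N at the free edge) and the flag stays at any angle where it is left
- blue_flag_edge (a point): middle of the free edge of the blue stand's flag, a flat plate 68 mm wide, 6 mm thick, 50 g, red on one face and green on the other, reaching 85 mm from the pin (when level, its outer 20 mm overhang the base plate). The point lies half-way through the thickness; its axes turn with the flag: z points out of the red face, -x from the pin to the free edge
- yellow_stand: the yellow painted steel stand, 0.9 kg, free-standing on the bench: base plate 130 x 90 x 12 mm with two upright cheeks (24 mm long, 6 mm thick, 97 mm high, at its y = +-41 mm) that carry the flag between them. Origin at the centre of its underside; x along the 130 mm length, from the flag's starting side (-x, on the right as the robot sees it) to the side it turns over to (+x, left); z up
- yellow_stand_pivot (a point): centre of the yellow stand's hinge pin, 85 mm above the bench; the pin runs along the stand's y axis
- yellow_flag (a joint): angle of this stand's flag. 0: level at its stop on the stand's -x side, red face up; pi/2: straight up; pi: level at its stop on the +x side, green face up. Starts between 0 and 0.3. The stops are inside the hinge; below the level flag the space is open. The hinge is slightly stiff (about 1 N at the free edge) and the flag stays at any angle where it is left
- yellow_flag_edge (a point): middle of the free edge of the yellow stand's flag, a flat plate 68 mm wide, 6 mm thick, 50 g, red on one face and green on the other, reaching 85 mm from the pin (when level, its outer 20 mm overhang the base plate). The point lies half-way through the thickness; its axes turn with the flag: z points out of the red face, -x from the pin to the free edge
- bracket: loose beige moulded bracket, foot 130 x 70 mm with an upright cheek 83 mm high; origin at the centre of its underside. Bystander
- screwdriver: loose screwdriver with a blue handle, about 200 mm long, lying along its x axis. Bystander
- paste_jar: loose jar with a black cap, 66 mm across, 70 mm high, origin at the centre of its underside. Bystander
Not all that is in view belongs to the job. Of the things like the blue_stand, leave any that is orange or purple; of the rest the larger one is meant.

How it is judged (in metres and radians):
At the end, for the whole second after the job is handed in: The blue stand's flag lies green face up within 0.17 rad (10 degrees) of its far stop; the blue stand stands level within 30 mm of where it was; the yellow stand, its flag's edge, bracket, screwdriver and jar are within 20 mm of where they were (value of joint blue_flag above 2.97 rad and distance of blue_stand from where it was at the start of the episode below 0.03 m and angle between blue_stand's own z axis and vertical below 0.05 rad and linear speed of blue_stand below 0.02 m/s and distance of each of yellow_flag_edge, bracket, screwdriver, paste_jar, yellow_stand from where it was at the start of the episode below 0.02 m); the robot touches nothing.
It fails at once if the blue stand is lifted, tipped or shoved more than 30 mm (height (world z) of blue_stand above 0.012 m or angle between blue_stand's own z axis and vertical above 0.25 rad or distance of blue_stand from where it was at the start of the episode above 0.03 m).
It fails at once if the yellow stand, its flag or a bystander is moved more than 20 mm (distance of any of yellow_flag_edge, bracket, screwdriver, paste_jar, yellow_stand from where it was at the start of the episode above 0.02 m).
It also fails if it takes over 48 s, if anything falls off the work surface, if the arm or the gripper's body presses on something with over 40 N, if the wrist force passes 120 N, or if a joint passes its speed limit or range.

## Working session

There is one attempt and no reset: what is moved stays moved. The work goes in short steps, Python scripts to look and compute and a tool call to move; the robot and the scene stay as the last step left them, time stands still between calls to the robot, and variables do not carry over. Pictures are saved under pics/ and viewed, at most 12 in all, crops included, and the job is handed in when it is done.

Besides the shell and the picture viewer there is one more tool, called by a JSON object that holds its "name" and its "arguments", one argument or row to a line. carry_out: Moves the arm, as the interface text tells. Its arguments: {"type":"object","properties":{"targets":{"type":"array","items":{"type":"object","properties":{"fingers":{"type":"number"},"translation":{"type":"array","items":{"type":"number"}},"twist":{"type":"number"}}}},"force":{"type":"number"}},"required":["targets"]}

```bash
mkdir -p pics
cat > h.py <<'E'
import numpy as np,cv2
from cell import sense,imaging,job
def grab(n,f):
    d=imaging.grab_frame(n);cv2.imwrite('pics/'+f,d['frame']);return d
def ray(d,u,v,z):
    r=np.array(d['orientation'])@np.array([(u-d['cx'])/d['fx'],(v-d['cy'])/d['fy'],1]);o=np.array(d['origin'])
    return o+r*(z-o[2])/r[2]
E
python3 - <<'E'
from h import *
import pickle
a=grab('top','top.png');b=grab('scene','scene.png')
pickle.dump((a,b),open('ab.pkl','wb'))
for d in(a,b):print(d['origin'],d['orientation'],d['fx'])
s=sense();print(s['time_s'],s['eef_pos'],s['tcp_rot'],s['width'])
E
```

```text
[ 0.39398717 -0.01009212  1.00896699] [[ 0.00349608 -0.98483366  0.17346596]
 [-0.99997465 -0.00236696  0.00671557]
 [-0.00620313 -0.17348504 -0.98481697]] 399.34240649882264
[ 1.1414973  -0.26987025  1.08178723] [[ 0.39649239  0.79175255 -0.46467373]
 [ 0.91793172 -0.33420932  0.21378841]
 [ 0.01396923 -0.51130424 -0.85928624]] 402.10321442954637
0.1 [0.21545503 0.50577185 0.23078326] [[-9.19976059e-01  3.91973893e-01 -7.19191571e-04]
 [ 3.91974468e-01  9.19975520e-01 -1.02930723e-03]
 [ 2.58177076e-04 -1.22884274e-03 -9.99999212e-01]] 0.08520396014326126
```

View pics/top.png

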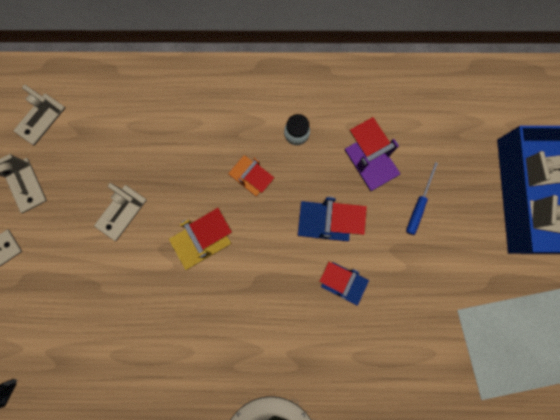

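View pics/scene.png

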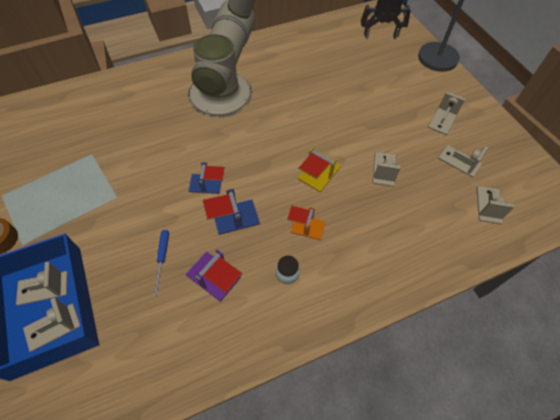

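The top view shows five stands: yellow (200,238), small orange (251,176), purple (373,153), large blue (332,220) and small blue (345,283). The one meant is the blue stand at (332,220): it is not orange or purple, and it is larger than the small blue one. The scene view shows it at (233,212). I'll confirm it in a crop and measure it.

```bash
cat > m.py <<'E'
from h import *
import pickle
a,b=pickle.load(open('ab.pkl','rb'))
for n,d,(x0,y0,x1,y1) in(('top',a,(285,185,380,255)),('scene',b,(195,182,268,240))):
    im=d['frame'][y0:y1,x0:x1];h=cv2.cvtColor(im,cv2.COLOR_BGR2HSV)
    red=cv2.inRange(h,(0,170,80),(8,255,255))|cv2.inRange(h,(172,170,80),(180,255,255))
    blue=cv2.inRange(h,(105,120,30),(130,255,255))
    for k,m,z in(('red',red,.095),('blue',blue,.012)):
        m=cv2.morphologyEx(m,cv2.MORPH_OPEN,np.ones((2,2)))
        c=max(cv2.findContours(m,0,2)[0],key=cv2.contourArea)
        c=c+np.array([x0,y0])
        p=cv2.approxPolyDP(c,3,True)[:,0] if k=='blue' else cv2.boxPoints(cv2.minAreaRect(c))
        print(n,k,z);
        for q in p: print(np.round(q,1),np.round(ray(d,*q,z)[:2],4),np.round(ray(d,*q,.085)[:2],4))
    cv2.imwrite(f'pics/c_{n}.png',cv2.resize(im,None,fx=5.5,fy=5.5,interpolation=2))
A=cv2.imread('pics/c_top.png');B=cv2.imread('pics/c_scene.png')
E
python3 m.py
```

```text
top red 0.095
[331.6 231.9] [ 0.4933 -0.1377] [ 0.4944 -0.1391]
[334.1 203.6] [ 0.5593 -0.1451] [ 0.5611 -0.1466]
[367.3 206.6] [ 0.5524 -0.2218] [ 0.5541 -0.2242]
[364.7 234.9] [ 0.4866 -0.2135] [ 0.4876 -0.2157]
top blue 0.012
[303 203] [ 0.5756 -0.0785] [ 0.5623 -0.0735]
[300 235] [ 0.4942 -0.0703] [ 0.4869 -0.0659]
[323 237] [ 0.4894 -0.1277] [ 0.4824 -0.1191]
[326 204] [ 0.5731 -0.1368] [ 0.56   -0.1275]
scene red 0.095
[203.6 200.6] [ 0.4955 -0.2094] [ 0.4889 -0.2088]
[229.6 194.9] [ 0.5059 -0.1334] [ 0.4994 -0.132 ]
[233.8 213.4] [ 0.5693 -0.144 ] [ 0.5635 -0.1427]
[207.7 219.2] [ 0.5586 -0.2178] [ 0.5527 -0.2173]
scene blue 0.012
[252 202] [ 0.5046 -0.0666] [ 0.548  -0.0805]
[238 205] [ 0.4979 -0.1108] [ 0.5418 -0.1216]
[243 216] [ 0.5409 -0.1105] [ 0.5819 -0.1214]
[242 228] [ 0.5787 -0.1281] [ 0.6171 -0.1378]
[259 223] [ 0.5827 -0.0745] [ 0.6208 -0.0879]
```

View pics/c_top.png

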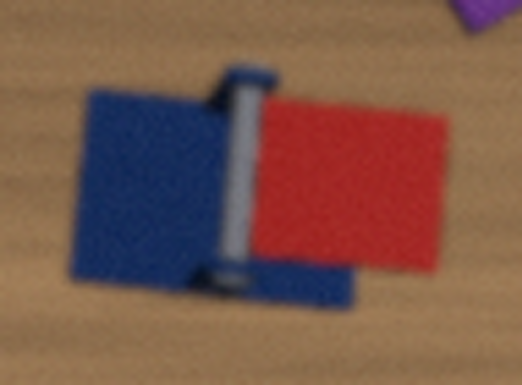

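View pics/c_scene.png

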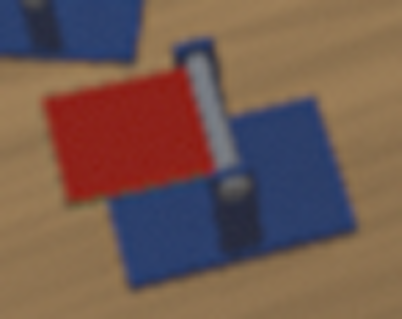

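The crops confirm the target: the large blue stand, red face up, flag to the right. From this its centre is near (0.530, -0.137) and its x axis points along about (0.11, 0.99). I'll move above the flag.

{"name": "carry_out", "arguments": {
  "targets": [
    {"translation": [25,-45,0],"twist": -0.142,"fingers": 1},
    {"translation": [25,-45,0],"twist": -0.142,"fingers": 1},
    {"translation": [25,-45,0],"twist": -0.142,"fingers": 1},
    {"translation": [25,-45,0],"twist": -0.142,"fingers": 1},
    {"translation": [25,-45,0],"twist": -0.142,"fingers": 1},
    {"translation": [25,-45,0],"twist": -0.142,"fingers": 1},
    {"translation": [25,-45,0],"twist": -0.142,"fingers": 1},
    {"translation": [25,-45,0],"twist": -0.142,"fingers": 1}
  ]
}}

```text
time_s: 0.9
eef_pos: [0.4103, 0.1544, 0.2313]
tcp_rot: [[-0.026, 1.0, -0.0], [1.0, 0.026, 0.0], [0.0, -0.0, -1.0]]
wrist_force: [1.3, 1.3, 0.6]
width: 0.0855
gripper_force: 0.0
```

{"name": "carry_out", "arguments": {
  "targets": [
    {"translation": [13,-40,0],"twist": -0.024,"fingers": 1},
    {"translation": [13,-40,0],"twist": -0.024,"fingers": 1},
    {"translation": [13,-40,0],"twist": -0.024,"fingers": 1},
    {"translation": [13,-40,0],"twist": -0.024,"fingers": 1},
    {"translation": [13,-40,0],"twist": -0.024,"fingers": 1},
    {"translation": [13,-40,0],"twist": -0.024,"fingers": 1},
    {"translation": [0,0,0],"twist": 0,"fingers": 1},
    {"translation": [0,0,0],"twist": 0,"fingers": 1}
  ]
}}

```text
time_s: 1.7
eef_pos: [0.4877, -0.0842, 0.2308]
tcp_rot: [[0.113, 0.994, -0.001], [0.994, -0.113, 0.001], [0.001, -0.001, -1.0]]
wrist_force: [-0.6, -0.2, 0.7]
width: 0.0857
gripper_force: 0.0
```

Run:
```python
from h import *
import pickle
s=sense();w=grab('wrist','w1.png');pickle.dump((s,w),open('w1.pkl','wb'))
print(s['time_s'],s['eef_pos'],s['tcp_rot'],s['wrist_force'],s['joint_positions'],w['mount'])
```

```text
1.7 [ 0.48765627 -0.08415167  0.23076942] [[ 1.13206862e-01  9.93570710e-01 -1.20436819e-03]
 [ 9.93571274e-01 -1.13206059e-01  7.16047475e-04]
 [ 5.75102022e-04 -1.27768713e-03 -9.99999018e-01]] [-0.61567371 -0.21366477  0.68739735] [-2.35315696e+01  1.63285690e+01  8.27855879e+01  1.01905397e-02
  8.09654901e+01 -1.70329864e+01] [[-1.89080786e-04 -9.52139790e-01 -3.05662861e-01  7.72569426e-02]
 [ 9.99998619e-01 -6.84757790e-04  1.51442872e-03 -3.58221504e-04]
 [-1.65125287e-03 -3.05662152e-01  9.52138604e-01 -1.42597917e-01]
 [ 0.00000000e+00  0.00000000e+00  0.00000000e+00  1.00000000e+00]]
```

View pics/w1.png

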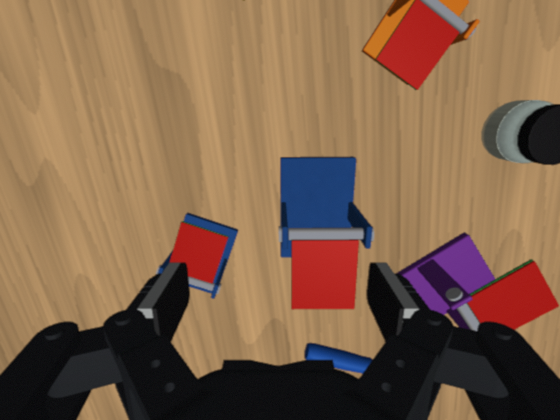

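The wrist view shows the blue stand square to the gripper: base far edge at row 157, pin at row 234, flag outer edge at row 308, columns 291–357. I'll take a second view directly over the flag to triangulate.

{"name": "carry_out", "arguments": {
  "targets": [
    {"translation": [16,-40,0],"fingers": 1},
    {"translation": [18,-40,0],"fingers": 1},
    {"translation": [0,-40,0],"fingers": 1},
    {"translation": [0,0,0],"fingers": 1},
    {"translation": [0,0,0],"fingers": 1}
  ]
}}

```text
invalid input
```

Run:
```python
from h import *
import pickle
s=sense();w=grab('wrist','w2.png');pickle.dump((s,w),open('w2.pkl','wb'))
print(s['eef_pos'])
P=[]
for f in('w1','w2'):
    s,w=pickle.load(open(f+'.pkl','rb'))
    T=np.eye(4);T[:3,:3]=s['tcp_rot'];T[:3,3]=s['eef_pos'];T=T@np.array(w['mount'])
    w['origin']=T[:3,3];w['orientation']=T[:3,:3]
    h=cv2.cvtColor(w['frame'],cv2.COLOR_BGR2HSV)
    red=cv2.inRange(h,(0,170,80),(8,255,255))|cv2.inRange(h,(172,170,80),(180,255,255))
    blue=cv2.inRange(h,(105,120,30),(130,255,255))
    x=np.array([.526,-.18,.085]);c=T[:3,:3].T@(x-T[:3,3]);u=c[0]/c[2]*w['fx']+w['cx'];v=c[1]/c[2]*w['fy']+w['cy']
    n,l,st,ce=cv2.connectedComponentsWithStats(red)
    k=l[int(v),int(u)];print(f,'expect',u,v,st[k])
    m=(l==k);x0,y0,ww,hh,_=st[k]
    wid=m.sum(1)[y0:y0+hh];print('widths',wid[::6],wid[-4:])
    e=((m*np.arange(560)).sum(1)/np.maximum(m.sum(1),1))[y0+hh-4]
    P.append((w,np.array([e,y0+hh-.5]),T))
    n,l,st,ce=cv2.connectedComponentsWithStats(blue)
    for t in st[1:]:
        if t[4]>300:print('blue',t)
    for z in(.012,):print('base far edge', ray(w,*( [280,157] if f=='w1' else [0,0]),z),ray(w,*([355,157] if f=='w1' else [0,0]),z))
    # edge mid against heights
    for z in(.085,.095,.105,.115):print(z,ray(w,*P[-1][1],z).round(4))
M=[];
for w,q,T in P:
    K=np.array([[w['fx'],0,w['cx']],[0,w['fy'],w['cy']],[0,0,1]]);M.append(K@np.linalg.inv(T)[:3])
X=cv2.triangulatePoints(M[0],M[1],P[0][1],P[1][1]);print('edge',(X[:3]/X[3]).T)
```

```text
[ 0.48751325 -0.08332407  0.23099358]
w1 expect 324.1087968768689 273.6614061680475 [ 292  240   67   69 4404]
widths [14 66 66 66 65 65 64 64 64 63 63 62] [63 62 62 62]
blue [ 281  158   91   99 5607]
blue [185 214  52  84 774]
blue [ 306  344   66   30 1033]
base far edge [ 0.49267866 -0.06360165  0.012     ] [ 0.57995073 -0.07356724  0.012     ]
0.085 [ 0.5219 -0.2231  0.085 ]
0.095 [ 0.521  -0.2156  0.095 ]
0.105 [ 0.5201 -0.2081  0.105 ]
0.115 [ 0.5192 -0.2007  0.115 ]
w2 expect 324.1002163065973 274.26865581004836 [ 292  241   67   69 4417]
widths [66 66 66 66 65 65 64 64 64 63 63 62] [62 62 62 27]
blue [ 281  158   91   99 5550]
blue [184 214  53  84 775]
blue [ 306  344   66   30 1022]
base far edge [0.22795446 0.12717494 0.012     ] [0.22795446 0.12717494 0.012     ]
0.085 [ 0.5213 -0.2236  0.085 ]
0.095 [ 0.5205 -0.2161  0.095 ]
0.105 [ 0.5196 -0.2086  0.105 ]
0.115 [ 0.5187 -0.2011  0.115 ]
edge [[ 0.50775448 -0.1060501   0.24145745]]
```

View pics/w2.png

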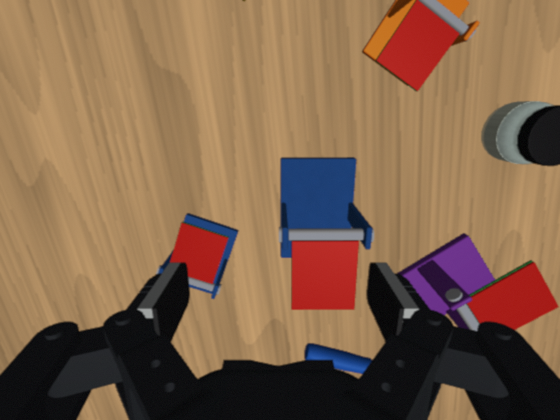

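The move was refused because it had no twist, so this picture is the same view as before. The single-view ray still fixes things: pivot ≈ (0.529, -0.133), and the flag-edge ray meets the 85 mm circle at θ≈0.05. A vertical fingertip cannot get under the flag, so I'll lift it by its side edges through the first part of the arc, then push it over.

{"name": "carry_out", "arguments": {
  "targets": [
    {"translation": [11,-40,0],"twist": 0,"fingers": 1},
    {"translation": [12,-40,0],"twist": 0,"fingers": 1},
    {"translation": [12,-41,0],"twist": 0,"fingers": 1},
    {"translation": [0,0,-30],"twist": 0,"fingers": 1},
    {"translation": [0,0,-30],"twist": 0,"fingers": 1},
    {"translation": [0,0,-20],"twist": 0,"fingers": 1},
    {"translation": [0,0,0],"twist": 0,"fingers": 1},
    {"translation": [0,0,0],"twist": 0,"fingers": 1}
  ]
}}

```text
time_s: 2.6
eef_pos: [0.5232, -0.2039, 0.1522]
tcp_rot: [[0.11, 0.994, 0.001], [0.994, -0.11, -0.0], [-0.0, 0.001, -1.0]]
wrist_force: [-0.7, 0.0, 0.4]
width: 0.0853
gripper_force: 0.0
```

Run:
```python
from h import *
grab('wrist','w3.png');s=sense();print(s['eef_pos'])
```

```text
[ 0.52341927 -0.20427324  0.15272493]
```

View pics/w3.png

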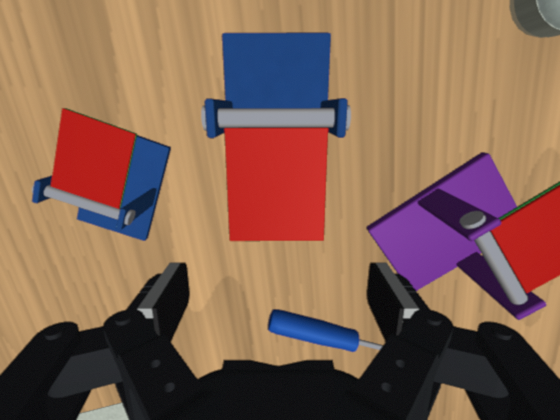

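The flag is centred between the fingers (columns 228–327, edge at row 240, pin at row 118). I'll use this closer view to refine the pivot and flag angle.

Run:
```python
from h import *
s=sense();w=grab('wrist','w4.png')
T=np.eye(4);T[:3,:3]=s['tcp_rot'];T[:3,3]=s['eef_pos'];T=T@np.array(w['mount'])
w['origin']=T[:3,3];w['orientation']=T[:3,:3]
print('pin',ray(w,275.5,109,.087),ray(w,275.5,128,.087))
for z in(.085,.09,.095,.1):print(z,ray(w,277.5,240.5,z).round(4), 'width',np.linalg.norm(ray(w,229.5,240,z)-ray(w,325,240,z)))
print('base',ray(w,223,33,.012),ray(w,330,33,.012))
```

```text
pin [ 0.53049096 -0.12897549  0.087     ] [ 0.52914687 -0.14079658  0.087     ]
0.085 [ 0.5214 -0.2218  0.085 ] width 0.0709251826104628
0.09 [ 0.5217 -0.2196  0.09  ] width 0.06923852063873635
0.095 [ 0.5219 -0.2173  0.095 ] width 0.06755185866700986
0.1 [ 0.5221 -0.2151  0.1   ] width 0.06586519669528337
base [ 0.49424964 -0.06594808  0.012     ] [ 0.58117289 -0.07557907  0.012     ]
```

{"name": "carry_out", "arguments": {
  "targets": [
    {"translation": [-1,0,-25],"twist": 0,"fingers": 1},
    {"translation": [0,0,-25],"twist": 0,"fingers": 1},
    {"translation": [0,0,-23],"twist": 0,"fingers": 1},
    {"translation": [0,0,0],"twist": 0,"fingers": 1},
    {"translation": [0,0,0],"twist": 0,"fingers": 0.7},
    {"translation": [0,0,0],"twist": 0,"fingers": 0.7},
    {"translation": [0,0,0],"twist": 0,"fingers": 0.7},
    {"translation": [0,0,0],"twist": 0,"fingers": 0.7}
  ],
  "force": 20
}}

```text
time_s: 3.5
eef_pos: [0.5225, -0.2051, 0.0795]
tcp_rot: [[0.112, 0.994, 0.002], [0.994, -0.112, -0.002], [-0.001, 0.002, -1.0]]
wrist_force: [-0.5, -0.7, 1.7]
width: 0.0672
gripper_force: 27.1
```

{"name": "carry_out", "arguments": {
  "targets": [
    {"translation": [0.1,0.7,6.4],"twist": 0,"fingers": 0.7},
    {"translation": [0.1,1.3,6.3],"twist": 0,"fingers": 0.7},
    {"translation": [0.2,2.0,6.5],"twist": 0,"fingers": 0.7},
    {"translation": [0.3,2.7,6.5],"twist": 0,"fingers": 0.7},
    {"translation": [0.4,3.3,6.2],"twist": 0,"fingers": 0.7},
    {"translation": [0.4,4.0,5.7],"twist": 0,"fingers": 0.7},
    {"translation": [0,0,0],"twist": 0,"fingers": 0.7},
    {"translation": [0,0,0],"twist": 0,"fingers": 0.7}
  ]
}}

```text
time_s: 4.3
eef_pos: [0.5233, -0.1907, 0.1162]
tcp_rot: [[0.111, 0.994, 0.0], [0.994, -0.111, -0.001], [-0.001, 0.0, -1.0]]
wrist_force: [-2.0, -1.0, 0.9]
width: 0.0665
gripper_force: 23.4
```

Run:
```python
from h import *
s=sense();w=grab('wrist','w5.png');print(s['eef_pos'])
```

```text
[ 0.52333613 -0.19074522  0.11623586]
```

View pics/w5.png

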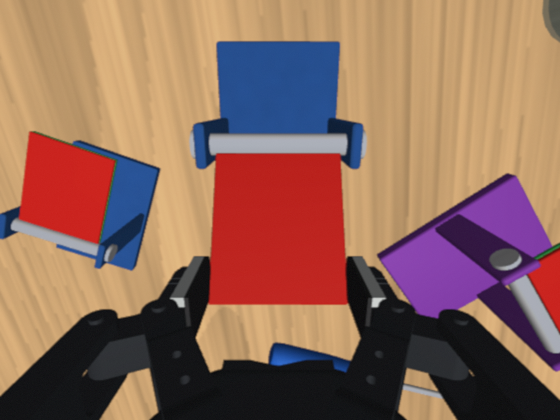

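The flag is following the grip: its edge (row 303) is widening and the stand has not moved. I'll continue the arc.

{"name": "carry_out", "arguments": {
  "targets": [
    {"translation": [0.4,3.5,4.0],"twist": 0,"fingers": 0.7},
    {"translation": [0.4,3.4,3.8],"twist": 0,"fingers": 0.7},
    {"translation": [0.5,4.0,3.4],"twist": 0,"fingers": 0.7},
    {"translation": [0.4,4.0,3.2],"twist": 0,"fingers": 0.7},
    {"translation": [0.5,4.4,2.8],"twist": 0,"fingers": 0.7},
    {"translation": [0.5,4.4,2.6],"twist": 0,"fingers": 0.7},
    {"translation": [0.5,4.8,2.1],"twist": 0,"fingers": 0.7},
    {"translation": [0.6,4.7,2.0],"twist": 0,"fingers": 0.7},
    {"translation": [0,0,0],"twist": 0,"fingers": 0.7},
    {"translation": [0,0,0],"twist": 0,"fingers": 0.7}
  ]
}}

```text
time_s: 5.35
eef_pos: [0.5274, -0.1577, 0.1412]
tcp_rot: [[0.111, 0.994, 0.001], [0.994, -0.111, -0.002], [-0.002, 0.002, -1.0]]
wrist_force: [-3.1, -3.3, 8.5]
width: 0.0662
gripper_force: 20.8
```

Run:
```python
from h import *
s=sense();w=grab('wrist','w6.png');print(s['eef_pos'],s['wrist_force'])
```

```text
[ 0.52740285 -0.15771853  0.14120745] [-3.07711617 -3.26277676  8.45971861]
```

View pics/w6.png

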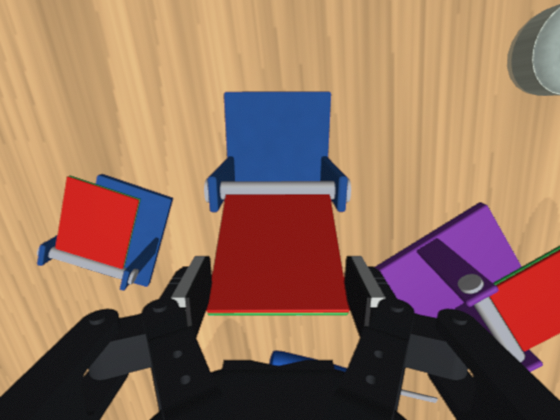

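The flag is steep now, around 70°. The tool is being pushed up by about 8 N, so the arc is slightly low. I'll raise it a little and carry the flag past vertical.

{"name": "carry_out", "arguments": {
  "targets": [
    {"translation": [0,0,2.5],"twist": 0,"fingers": 0.7},
    {"translation": [0.6,5.0,1.5],"twist": 0,"fingers": 0.7},
    {"translation": [0.6,5.0,1.2],"twist": 0,"fingers": 0.7},
    {"translation": [0.6,5.8,0.7],"twist": 0,"fingers": 0.7},
    {"translation": [0.7,5.9,0.3],"twist": 0,"fingers": 0.7},
    {"translation": [0.7,6.2,-0.4],"twist": 0,"fingers": 0.7},
    {"translation": [0.7,6.1,-0.8],"twist": 0,"fingers": 0.7},
    {"translation": [0.6,5.0,-1.2],"twist": 0,"fingers": 0.7},
    {"translation": [0.6,5.0,-1.4],"twist": 0,"fingers": 0.7},
    {"translation": [0.7,6.4,-2.5],"twist": 0,"fingers": 0.7},
    {"translation": [0,0,0],"twist": 0,"fingers": 0.7}
  ]
}}

```text
time_s: 6.5
eef_pos: [0.5327, -0.106, 0.1391]
tcp_rot: [[0.111, 0.994, -0.001], [0.994, -0.111, 0.001], [0.001, -0.001, -1.0]]
wrist_force: [-1.3, 0.4, 0.1]
width: 0.0597
gripper_force: 0.0
```

Run:
```python
from h import *
s=sense();w=grab('wrist','w7.png');d=grab('scene','s7.png')
cv2.imwrite('pics/c7.png',np.hstack([w['frame'][:,80:480],cv2.resize(d['frame'][150:270,180:290],(385,420))]))
```

```text
(no output)
```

View pics/c7.png

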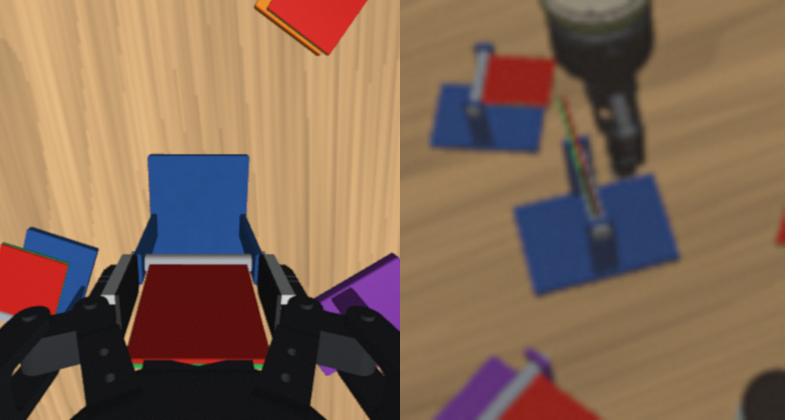

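The grip slipped off near 75° and the flag is standing almost upright. The fingers are now on its left side. I'll lift clear, go over to the right (green) side, shut the fingers and push.

{"name": "carry_out", "arguments": {
  "targets": [
    {"translation": [0,0,25],"twist": 0,"fingers": 0.7},
    {"translation": [0,0,25],"twist": 0,"fingers": 0.7},
    {"translation": [0,0,25],"twist": 0,"fingers": 0.4},
    {"translation": [0,0,5],"twist": 0,"fingers": 0},
    {"translation": [-4,-38,0],"twist": 0,"fingers": 0},
    {"translation": [-4,-38,0],"twist": 0,"fingers": 0},
    {"translation": [-5,-39,0],"twist": 0,"fingers": 0},
    {"translation": [0,0,-25],"twist": 0,"fingers": 0},
    {"translation": [0,0,-25],"twist": 0,"fingers": 0},
    {"translation": [0,0,-20],"twist": 0,"fingers": 0},
    {"translation": [0,0,0],"twist": 0,"fingers": 0},
    {"translation": [0,0,0],"twist": 0,"fingers": 0}
  ]
}}

```text
time_s: 7.8
eef_pos: [0.5199, -0.2222, 0.1497]
tcp_rot: [[0.112, 0.994, -0.0], [0.994, -0.112, 0.0], [0.0, -0.001, -1.0]]
wrist_force: [0.2, -0.4, -0.2]
width: -0.0001
gripper_force: 0.0
```

{"name": "carry_out", "arguments": {
  "targets": [
    {"translation": [1.3,12,0],"twist": 0,"fingers": 0},
    {"translation": [1.3,12,0],"twist": 0,"fingers": 0},
    {"translation": [1.3,12,0],"twist": 0,"fingers": 0},
    {"translation": [1.3,12,0],"twist": 0,"fingers": 0},
    {"translation": [1.3,12,0],"twist": 0,"fingers": 0},
    {"translation": [1.3,10,0],"twist": 0,"fingers": 0},
    {"translation": [1.3,10,0],"twist": 0,"fingers": 0},
    {"translation": [1.2,10,0],"twist": 0,"fingers": 0},
    {"translation": [1.2,10,0],"twist": 0,"fingers": 0},
    {"translation": [1.2,10,0],"twist": 0,"fingers": 0},
    {"translation": [1.2,10,0],"twist": 0,"fingers": 0},
    {"translation": [1.2,10,0],"twist": 0,"fingers": 0}
  ]
}}

```text
time_s: 9.0
eef_pos: [0.5352, -0.0913, 0.1497]
tcp_rot: [[0.112, 0.994, 0.0], [0.994, -0.112, 0.0], [0.0, 0.0, -1.0]]
wrist_force: [0.2, -1.0, -0.7]
width: -0.0001
gripper_force: 0.3
```

Run:
```python
from h import *
s=sense();w=grab('wrist','w8.png');d=grab('scene','s8.png')
cv2.imwrite('pics/c8.png',np.hstack([w['frame'][:,80:480],cv2.resize(d['frame'][150:270,180:290],(385,420))]))
```

```text
(no output)
```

View pics/c8.png

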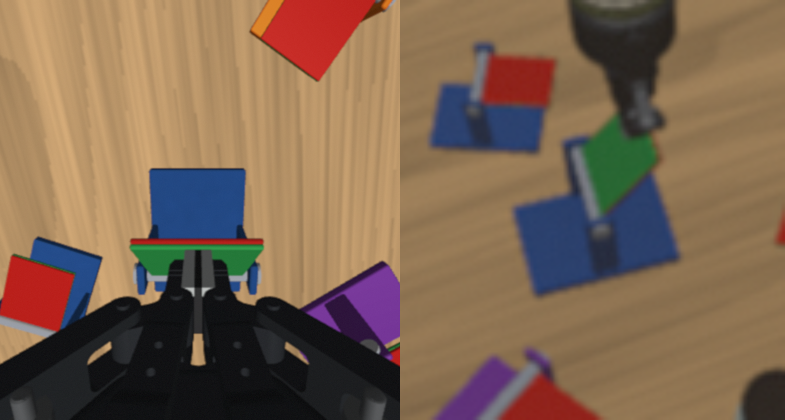

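The flag is over the top with its green face showing, and the stand has not moved. Next I'll press it down.

{"name": "carry_out", "arguments": {
  "targets": [
    {"translation": [0.3,2,-7],"twist": 0,"fingers": 0},
    {"translation": [0.3,2,-7],"twist": 0,"fingers": 0},
    {"translation": [0.2,2,-7],"twist": 0,"fingers": 0},
    {"translation": [0.2,2,-7],"twist": 0,"fingers": 0},
    {"translation": [0.2,2,-7],"twist": 0,"fingers": 0},
    {"translation": [0,0,-7],"twist": 0,"fingers": 0},
    {"translation": [0,0,-7],"twist": 0,"fingers": 0},
    {"translation": [0,0,-6],"twist": 0,"fingers": 0},
    {"translation": [0,0,-4],"twist": 0,"fingers": 0},
    {"translation": [0,0,0],"twist": 0,"fingers": 0}
  ]
}}

```text
time_s: 10.1
eef_pos: [0.536, -0.0821, 0.0901]
tcp_rot: [[0.112, 0.994, -0.001], [0.994, -0.112, 0.0], [0.0, -0.001, -1.0]]
wrist_force: [-0.4, 0.9, 0.6]
width: -0.0001
gripper_force: 0.0
```

Nudge down until the stop is felt.

{"name": "carry_out", "arguments": {
  "targets": [
    {"translation": [0,0,-1],"twist": 0,"fingers": 0},
    {"translation": [0,0,-1],"twist": 0,"fingers": 0},
    {"translation": [0,0,0],"twist": 0,"fingers": 0}
  ]
}}

```text
time_s: 10.4
eef_pos: [0.5363, -0.0822, 0.0888]
tcp_rot: [[0.112, 0.994, 0.0], [0.994, -0.112, -0.0], [-0.0, 0.0, -1.0]]
wrist_force: [0.2, -1.0, 0.2]
width: 0.0
gripper_force: 0.0
```

{"name": "carry_out", "arguments": {
  "targets": [
    {"translation": [0,0,-1],"twist": 0,"fingers": 0},
    {"translation": [0,0,-1],"twist": 0,"fingers": 0},
    {"translation": [0,0,0],"twist": 0,"fingers": 0}
  ]
}}

```text
time_s: 10.7
eef_pos: [0.5364, -0.0821, 0.0879]
tcp_rot: [[0.112, 0.994, 0.001], [0.994, -0.112, -0.001], [-0.0, 0.001, -1.0]]
wrist_force: [-2.7, 0.7, 10.7]
width: 0.0003
gripper_force: 5.2
```

The stop is felt: 10.7 N at z = 0.088, which is the height of the level flag's top face. I'll lift off and look.

{"name": "carry_out", "arguments": {
  "targets": [
    {"translation": [0,0,20],"twist": 0,"fingers": 0},
    {"translation": [0,0,40],"twist": 0,"fingers": 0},
    {"translation": [0,0,40],"twist": 0,"fingers": 0},
    {"translation": [-20,-40,20],"twist": 0,"fingers": 0},
    {"translation": [-20,-40,0],"twist": 0,"fingers": 0},
    {"translation": [0,0,0],"twist": 0,"fingers": 0},
    {"translation": [0,0,0],"twist": 0,"fingers": 0}
  ]
}}

```text
time_s: 11.4
eef_pos: [0.4959, -0.1626, 0.2067]
tcp_rot: [[0.114, 0.994, 0.0], [0.994, -0.114, 0.0], [0.0, -0.0, -1.0]]
wrist_force: [0.0, 0.3, -0.6]
width: 0.0002
gripper_force: 0.0
```

Run:
```python
from h import *
w=grab('wrist','w9.png');d=grab('scene','s9.png')
cv2.imwrite('pics/c9.png',np.hstack([w['frame'][:,80:480],cv2.resize(d['frame'][150:270,180:290],(385,420))]))
```

```text
(no output)
```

View pics/c9.png

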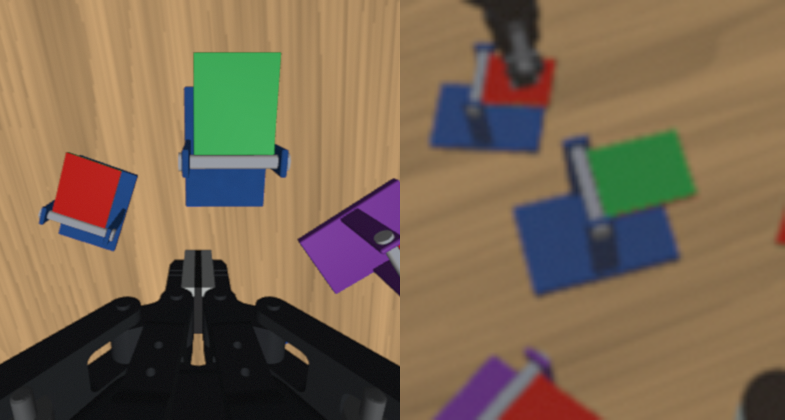

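The flag lies flat with its green face up, the stand is in place, and the robot is clear of everything.

```bash
python3 -c "
from h import *
print(job.close_job())"
```

```text
the job is handed in; nothing more can be done
None
```

The large blue stand's flag lies flat at its far stop, green face up, with no visible shift of the stand, and the job is handed in (no verdict was returned). The fingers lifted the flag by its side edges to about 75°, where the grip slipped, and the shut fingertips pushed it the rest of the way.

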